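# Unlock the ball tray and hold it over the bath opening

### The arm

A 7-joint arm with a two-finger parallel gripper is mounted at the origin on the work surface. World frame = base frame: x ahead of the robot, y to its left, z up, the work surface at z = 0. Lengths are in m, angles in rad, forces in N, time in s.
With the tool pointing down it reaches from about 0.425 to 0.875 m from the base axis. Payload 4.7 kg.
Tool frame: the origin (TCP) lies midway between the tips of the shut fingers; the grasp point (between the pads) lies 19 mm behind it; z points along the fingers, y is the direction in which the jaws open and shut (so a half turn about z gives the same grasp; the last joint's range is limited). The gripper opens to 87 mm and grips with 3 to 60 N. Pads are 19 mm wide; open, the fingers measure 117 mm over their backs; the gripper's body (75 mm by 190 mm) begins 51 mm behind the grasp point.
Start: joints at [-1.138, 0.321, -0.07, 1.45, 0.023, 1.371, -0.057], TCP at [0.264, 0.594, 0.223] pointing down, gripper open.
Joint ranges: [-2.86, 2.86], [-0.3, 2.09], [-1.38, 1.24], [0.06, 2.45], [-1.56, 4.7], [0.09, 2.05], [-2.69, 2.69]. Speed limits (rad/s): [2.57, 2.57, 3.14, 3.14, 3.14, 3.14, 3.14].

### API

Orientations are given as a rotation vector (axis times angle).
In Python, from bench import get_state, eyes, job gives the robot as it stands. The module is installed in compiled form; this text tells all that it offers.
- The arm moves only by the shell command python3 -m jog 'ROWS' [FORCE]. ROWS is JSON, a list that holds one entry, the list of rows, each a list of 5 numbers: the opening, from 0 (shut) to 1 (fully open), then the shift along the tool's x, y, z in units of 40 mm (1.0 is 40 mm), then the turn about the tool's z in units of 5 degrees (1.0 is 5 degrees). In form: [[[jaw, dx, dy, dz, turn], ...]]. A call has 1 to 10 rows; each row shifts and turns the commanded pose from where the row before left it, along the tool's axes as they then stand; what a row does not reach is not made up. A row lasts 1/8 s, in which the tool goes at most 62.5 mm and 10.7 degrees, less where a joint would pass 70% of its speed; a pose out of reach is approached as far as the arm can. A call is refused whole if a number of a shift passes 1 or a number of a turn 1, either way. A call with a gripper value outside its range is refused whole. The fingers move at their own pace and stop on an object; FORCE is the grip in N (left out, the last holds). Time passes only in rows, so rows that do not move let the fingers close. It gives the time, the measured TCP pose, the force and the opening at its end, in the units of the state.
- get_state(): the state, without advancing time (a new reading comes with each control period).
- eyes.get_image(name): name is "side" or "top"; returns (picture, depth): 400x640x3 uint8, red, green, blue; 400x640 float32, m along the optical axis (not along the pixel's ray), 0 where there is no reading.
- eyes.camera_params(name): a dict with "camera_matrix" (3x3 intrinsics, pixels), "k1" (the pictures are not rectified: a ray, as slopes to the right and down, at radius r is drawn at 1 + k1 r^2 times it, then the intrinsics apply), "pose" (4x4, takes a point from camera to world coordinates). Camera axes: x right, y down, z forward; pixel columns grow to the right and rows downward; lengths in m; the calibration is good to about 2 mm. A picture is of the moment at which its call begins. camera_params takes no time and is no camera call.
- job.close_job(): hands the job in, once; it reports no verdict.
The state is a dict: "time": time; "joint_positions": joint angles; "qd": joint speeds; "joint_torque": joint torques, N m; "position": TCP position; "tool_rot": TCP orientation; "ft_force": force on the tool from outside, world axes, zero at the start; "torque": the same for the moment, N m; "grip_width": opening from 0.0 (shut) to 1.0 (fully open).
Only numpy, scipy, OpenCV 4.12 (cv2) and the standard library are available. Lean on these libraries where they do the work, as an engineer would, in place of code of your own. Each camera call takes 0.05 s, during which the arm holds its last target. There are 200 camera calls.

### The job

The rinsed viscometer ball is to dry in the warm air over the bath: swing the hasp up off its catch and fold it right back clear of the tray, then lift the tray out of its dock by its post and carry it level, so that the loose ball stays in its pocket and is never touched, to the bath. Finish while holding the tray still and level in the gripper, with the ball's pocket centred over the bath's open hole (the one without the cover) and the tray's underside about 5 cm above the bath's top, touching neither the bath nor its cover. Leave the beaker, amber bottle, rubber stopper, glass dish and brush where they are.

Things in the scene. Friction and masses are not known exactly. Their poses are not given: they have to be found in the camera images.
- dock: Grey tray dock fixed to the bench: a block 160 (x) x 100 (y) x 20 mm tall with low lips (6 mm) round the tray's place. Origin under the block's centre, z up, x towards the end with the hasp. The tray stands on the block, its axes along the dock's. Steel catch pin at x 57, y -24 mm, its top 54 mm above the bench; the hasp's slot sits over it.
- hasp (a joint): Angle of the steel hasp on the dock (rad): near 0 lying over the tray's tongue and the catch (locks the tray in), 1.57 straight up, 2.8 folded back to its stop. It stays where it is left (hinge friction about 0.05 N m). Its axis is the dock's x axis through point hasp_hinge; the strap (22 mm wide) rises from the dock's -y side and swings over to the +y side.
- hasp_hinge (a point): Point on the hasp's hinge axis at the middle of the strap: in the dock's frame x 57, y 31, z 42 mm. Fixed on the dock.
- hasp_bar (a point): Grip point on the hasp's cross bar, moves with it. The bar is a round steel rod, 10 mm diameter, parallel to the hinge axis at 76 mm radius, at the strap's free end. It sticks out towards the dock's +x, free all round, from 11 to 60 mm from the strap's middle; this point is at 43 mm, beyond the block, 42 mm above the bench when down. Pinched from above, the bar can turn between the fingers.
- tray: White plastic tray, about 0.16 kg, loose in the dock (up to 2 mm play). Plate 100 (x from -60 to 40) x 72 (y) x 5 mm thick; origin on its underside, z up; underside 20 mm above the bench when docked. Towards -x the ball pocket; an upright grip post; towards +x (40 to 76 mm) a tongue 24 mm wide, 18 mm high that lies under the hasp.
- tray_grip (a point): Point on the axis of the tray's grip post, 45 mm above the tray's underside, at x 17, y 0 in the tray's frame. The post is 20 (x) x 24 (y) mm, its top 61 mm above the tray's underside; near the centre of mass of tray and ball.
- tray_pocket (a point): Centre of the tray's round pocket at the height of the ball's centre: x -30, y 0, z 17.5 mm in the tray's frame. The pocket is a ring with inner diameter 38 mm, its rim 4 mm above the plate.
- ball: Loose steel ball, 25 mm diameter, about 64 g, that rolls in the tray's pocket; origin at its centre.
- bath: White two-hole thermostat bath, 190 (x) x 340 (y) mm, steel top plate 120 mm above the bench, fixed. Origin under its centre. Holes 92 mm wide at y -80 and y +80 mm; one has an open ring, the other a cover.
- bath_ring: Flat open steel ring on the bath's uncovered hole: 112 mm outside, 80 mm opening, 5 mm thick; it may be on either hole. Origin at the opening's centre, on the bath's top plate (120 mm above the bench). Fixed.
- bath_cover: Steel cover with a small black knob on the bath's other hole: 112 mm across, 21 mm high with the knob. Origin under its centre. Fixed.
- beaker: glass beaker, 64 mm across, 85 mm tall, a bystander; origin under its centre
- reagent_bottle: amber bottle, 60 mm across, 100 mm tall, a bystander; origin under its centre
- stopper: reddish-brown rubber stopper, 36 mm across, 28 mm tall, a bystander; origin under its centre
- petri_dish: open glass dish, 90 mm across, 16 mm tall, a bystander; origin under its centre
- brush: bench brush with a wooden handle, 170 mm long, lying on the bench, a bystander; origin under it, x along it
Mind the look-alikes: they are no part of the job. Of the things shaped like the dock, the grey one is meant. What is shaped like the tray but red is not meant.

How it is judged:
On the way, in this order (a step that is already met when the one before it is completed fails the run):
1. the hasp is folded back past upright (more than 1.9 rad) while the tray is still in its dock with the ball in its pocket (value of joint hasp above 1.9 rad and z of tray in the frame of dock below 0.03 m and horizontal distance between tray and dock below 0.02 m and distance between ball and tray_pocket below 0.02 m), for 0.2 s.
2. the tray is lifted clear of the dock by the gripper, ball in its pocket (z of tray in the frame of dock above 0.06 m and contact force between the fingers and tray above 1 N and contact force between tray and dock below 0.1 N and distance between ball and tray_pocket below 0.02 m), for 0.2 s.
At the end, for the whole second after the job is handed in: Held still in the gripper: tray level within 8 degrees, pocket within 25 mm of the open ring's centre (horizontally), underside 25 to 90 mm above the bath's top plate, touching no bath part, ball lying in its pocket, hasp left over 1.6 rad (horizontal distance between tray_pocket and bath_ring below 0.025 m and z of tray in the frame of bath_ring between 0.025 and 0.09 m and angle between tray's own z axis and vertical below 0.14 rad and linear speed of tray below 0.03 m/s and distance between ball and tray_pocket below 0.02 m and contact force between the fingers and tray above 1 N and contact force between tray and bath below 0.1 N and contact force between tray and bath_ring below 0.1 N and contact force between tray and bath_cover below 0.1 N and contact force between ball and tray above 0.1 N and value of joint hasp above 1.6 rad); the arm keeps its last pose, push and grip.
It fails at once if the tray tips more than 20 degrees (angle between tray's own z axis and vertical above 0.35 rad).
It fails at once if the ball leaves its pocket (distance between ball and tray_pocket above 0.025 m).
It fails at once if the robot touches the ball (contact force between any of the arm, the fingers and ball above 0.3 N).
It fails at once if a bystander (beaker, bottle, stopper, dish or brush) is pushed more than 3 cm (distance of any of beaker, reagent_bottle, stopper, petri_dish, brush from where it was at the start of the episode above 0.03 m).
It also fails if it takes over 67 s, if anything falls off the work surface, if the arm or the gripper's body presses on something with over 40 N, if the wrist force passes 120 N, or if a joint passes its speed limit or range.

## Working session

There is one attempt and no reset: what is moved stays moved. The work goes in short steps, Python scripts to look and compute and a shell command to move; the robot and the scene stay as the last step left them, time stands still between calls to the robot, and variables do not carry over. Pictures are saved under pics/ and viewed, about 8 in all and at most 12, crops included, and the job is handed in when it is done.

```bash
mkdir -p pics; cat > h.py <<'E'
import numpy as np, cv2
from bench import get_state, eyes, job
from scipy.spatial.transform import Rotation as R
def snap(name,tag):
    im,d=eyes.get_image(name); np.savez(f'{tag}.npz',im=im,d=d)
    cv2.imwrite(f'pics/{tag}.png',im[...,::-1]); return im,d
def ray(name,uv):
    p=eyes.camera_params(name);K=np.array(p['camera_matrix']);k=p['k1'];T=np.array(p['pose'])
    q=cv2.undistortPoints(np.array(uv,float).reshape(-1,1,2),K,np.array([k,0,0,0,0.])).reshape(-1,2)
    return T,np.c_[q,np.ones(len(q))]
def plane(name,uv,z):
    T,q=ray(name,uv);w=q@T[:3,:3].T;o=T[:3,3];return o+w*((z-o[2])/w[:,2])[:,None]
def deep(name,uv,d):
    T,q=ray(name,uv);uv=np.array(uv,int).reshape(-1,2);z=d[uv[:,1],uv[:,0]]
    return (q*z[:,None])@T[:3,:3].T+T[:3,3]
def proj(name,P):
    p=eyes.camera_params(name);K=np.array(p['camera_matrix']);T=np.linalg.inv(np.array(p['pose']))
    c=np.array(P).reshape(-1,3)@T[:3,:3].T+T[:3,3]
    return cv2.projectPoints(c.reshape(-1,1,3),np.zeros(3),np.zeros(3),K,np.array([p['k1'],0,0,0,0.]))[0].reshape(-1,2)
E
python3 - <<'E'
from h import *
for n in('top','side'): snap(n,n+'0'); print(n,eyes.camera_params(n))
print(get_state())
E
```

```text
top {'camera_matrix': array([[421.62208519,   0.        , 324.72865117],
       [  0.        , 421.62208519, 189.93874556],
       [  0.        ,   0.        ,   1.        ]]), 'k1': -0.04560226747945621, 'pose': array([[-2.76157762e-03, -9.76917578e-01,  2.13598736e-01,
         2.54973156e-01],
       [-9.99996063e-01,  2.80401756e-03, -1.04273584e-04,
        -1.60185503e-01],
       [-4.97067909e-04, -2.13598183e-01, -9.76921475e-01,
         1.35680565e+00],
       [ 0.00000000e+00,  0.00000000e+00,  0.00000000e+00,
         1.00000000e+00]])}
side {'camera_matrix': array([[396.9426479 ,   0.        , 316.76398311],
       [  0.        , 396.9426479 , 204.27067323],
       [  0.        ,   0.        ,   1.        ]]), 'k1': -0.03900383896948777, 'pose': array([[ 0.98439194, -0.13497541,  0.11293428,  0.38840702],
       [-0.17598617, -0.75924128,  0.62656328, -0.88901326],
       [ 0.00117373, -0.63665871, -0.7711448 ,  0.97553332],
       [ 0.        ,  0.        ,  0.        ,  1.        ]])}
{'time': 0.1, 'joint_positions': array([-1.13787192,  0.32175739, -0.07010498,  1.4515361 ,  0.02259043,
        1.37076278, -0.05691141]), 'qd': array([-0.00077564, -0.00152225, -0.00074904, -0.00062747, -0.00028591,
        0.00022196, -0.00028014]), 'joint_torque': array([-9.44611129e-04, -4.92578173e+01, -4.06368971e-01, -3.13400638e+01,
       -6.42739562e-02,  3.94765392e-02,  7.32853232e-05]), 'position': array([0.26418177, 0.59337183, 0.22157397]), 'tool_rot': array([-6.52981189e-01, -3.07269972e+00,  2.59740073e-03]), 'ft_force': array([ 0.11536417, -0.36646679,  0.36422893]), 'torque': array([-0.00589851,  0.00843319,  0.03942965]), 'grip_width': 0.9973797650502582}
```

View pics/top0.png

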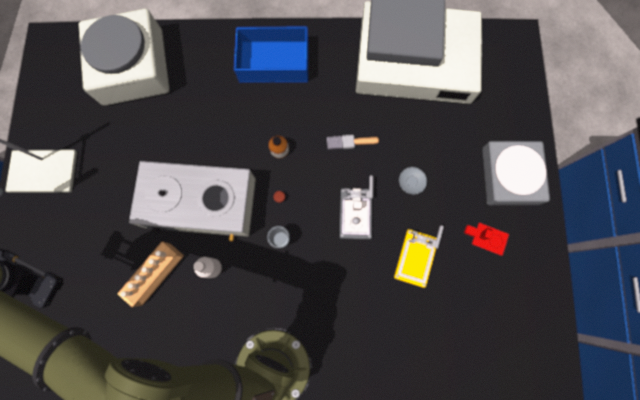

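View pics/side0.png

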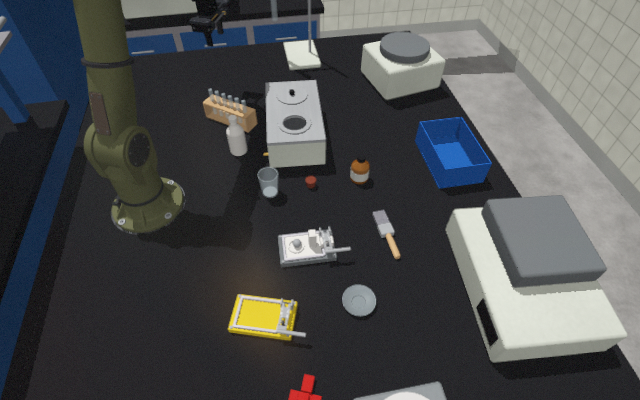

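Candidates in the top view: grey dock with white tray at (356,210), which matches the description; yellow dock (416,258) is a decoy, and so is the red tray (488,238). The bath is at (193,198), with its open ring at (216,197) and its cover at (163,193). Next I check the grey dock in a close crop.

```bash
python3 - <<'E'
from h import *
a=np.load('top0.npz');b=np.load('side0.npz')
A=cv2.resize(a['im'][165:250,320:400],None,fx=6,fy=6,interpolation=2)[:510]
B=cv2.resize(b['im'][215:275,270:360],None,fx=8,fy=8,interpolation=2)[:510]
B=cv2.resize(B,(320*2-1-330+10,220)) if 0 else cv2.resize(b['im'][215:275,270:360],None,fx=3.5,fy=3.5,interpolation=2)
C=np.zeros((510,480+B.shape[1],3),np.uint8);C[:,:480]=A;C[:B.shape[0],480:]=B
cv2.imwrite('pics/crop.png',C[...,::-1])
# dock block mask from depth: height map
v,u=np.mgrid[165:250,320:400];uv=np.c_[u.ravel(),v.ravel()]
P=deep('top',uv,a['d']);im=a['im'][165:250,320:400].reshape(-1,3).astype(int)
m=(P[:,2]>.012)&(P[:,2]<.035)
print('block', m.sum())
r=cv2.minAreaRect(P[m][:,:2].astype(np.float32)*1000);print(r,cv2.boxPoints(r))
h=P[:,2].reshape(85,80)*1000
print(h[::4,::4].astype(int))
# bath ring: dark hole
for n,z in(('top0',.125),):
    g=a['im'][180:215,195:240].max(2);m=(g<70).astype(np.uint8)
    c=max(cv2.findContours(m,0,2)[0],key=cv2.contourArea);M=cv2.fitEllipse(c);print(M)
    print(plane('top',[[M[0][0]+195,M[0][1]+180]],.125))
E
```

```text
block 1190
((489.731689453125, -306.0592346191406), (193.74021911621094, 197.11001586914062), 89.35765838623047) [[ 390.09686 -401.81836]
 [ 587.1945  -404.02814]
 [ 589.3665  -210.30011]
 [ 392.26886 -208.09033]]
[[   0    0    0    0    2    3 1356    5    3    2   -1   -3    0    0
     6    0    0    0   -1    0]
 [  -2   -4    2    1    3    0    0    0    5    0   -3    0    0   -1
     0   -1    0   -4    0   -1]
 [  -3   -1   -2    0   -3    2    1    2    0    2    7   -1    0   -1
     1    0   -1    3   -1    0]
 [   3    6    3    1    0    1    0   -3    7    0   -1    5    0   53
     2    0   -1   -5   -5   -1]
 [   2    0    4    0    1    4    4    4    5    0    1   -2    8   46
     6    4   -4    4    0   -1]
 [   0    0    6   -1   -1    1    0   -1   -4   -2    3    8   -1   50
     4    0    4   -2    0   -5]
 [   3    0    3    1    0    4   42   45   18   37   16   21   23   47
  1356    5    2   -4    1    0]
 [   3    0    7    2    0   -1   21   28   47   53   19   50   50    3
     5   -5    0   -3    2   -2]
 [   3    1    0   -1   -2    6   47   50   21
[... 864 characters left out ...]
2
     2    5    0    2    0    0]
 [  -2    0    1    0    0   21   26   25   23   26   29   28   27    1
     0    5   -2    0   -3   -4]
 [   7    1    0   -2    2   14   18   19   18   21   20   21   24   -3
     3    0    1    0   -2   -2]
 [   2    2    1    4    4    0   -1    0   -2    4    4    4    0    3
     1    1    1    8   -1    0]
 [   0    2   -1    0    0   -2   -1    0 1356 1356    0    2    0    2
     5    5    0   -4   -3   -2]
 [  -3    3   -1    0    3    0   -1    2    0   -4   -1   -2    0   -2
     4    3   -3    0    0   -4]]
((18.896514892578125, 17.791606903076172), (19.815610885620117, 22.54631233215332), 11.77683162689209)
[[0.50123015 0.17095443 0.125     ]]
```

View pics/crop.png

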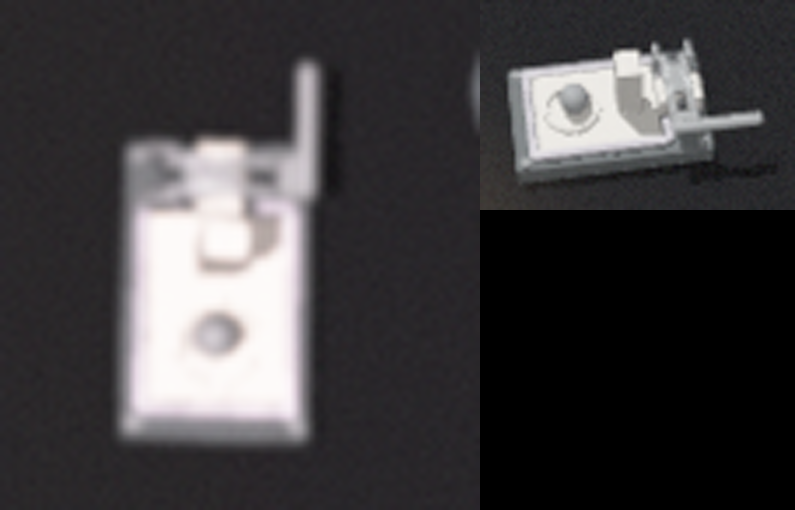

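The crop confirms the grey dock: white tray, post at crop (225,240), ball at (217,333), and the bar at (308,65–190) pointing away from the robot. The dock's x is therefore about world +x. Next come precise positions.

```bash
python3 - <<'E'
from h import *
a=np.load('top0.npz');d=cv2.medianBlur(a['d'],3)
def blob(u0,u1,v0,v1,lo,hi,k=3):
    v,u=np.mgrid[v0:v1,u0:u1];P=deep('top',np.c_[u.ravel(),v.ravel()],d).reshape(v1-v0,u1-u0,3)
    m=((P[...,2]>lo)&(P[...,2]<hi)).astype(np.uint8)
    n,l,s,c=cv2.connectedComponentsWithStats(m);i=1+np.argmax(s[1:,4]);return P,l==i
P,m=blob(325,368,185,250,.011,.1)
c=max(cv2.findContours(m.astype(np.uint8),0,2)[0],key=cv2.contourArea)
# block sides: rect of plan points of all pixels
r=cv2.minAreaRect((P[m][:,:2]*1000).astype(np.float32));print('dock',r)
# edges from image: for rows find left/right
for v in range(190,240,8):
    q=np.where(m[v-185])[0];print(v,P[v-185,q[0],:2],P[v-185,q[-1],:2])
P,m=blob(120,265,150,245,.105,.14)
r=cv2.minAreaRect((P[m][:,:2]*1000).astype(np.float32));print('bath',r,cv2.boxPoints(r))
P,m=blob(345,365,175,220,.07,.1);print('post',P[m].mean(0),m.sum())
P,m=blob(364,378,170,200,.03,.08);q=P[m];print('bar',q.mean(0),q.min(0),q.max(0))
# top-view rays for bar axis ends and post, ball
im=a['im']
print(plane('top',[[371.5,175.5],[371,196]],.047), plane('top',[[356.2,220]],.045))
g=im[178:218,193:238].max(2);print(g[::3,::3])
E
```

```text
dock ((473.46807861328125, -252.4536590576172), (87.19986724853516, 162.34181213378906), 88.82288360595703)
190 [ 0.54710926 -0.2131747 ] [ 0.54596351 -0.2972429 ]
198 [ 0.52057787 -0.21287503] [ 0.51860578 -0.29611885]
206 [ 0.49414863 -0.20933189] [ 0.49278792 -0.29565707]
214 [ 0.4685179  -0.20915567] [ 0.46686407 -0.29504253]
222 [ 0.44285127 -0.2089452 ] [ 0.44119483 -0.29447405]
230 [ 0.41658186 -0.20851515] [ 0.41551626 -0.29375294]
238 [ 0.39161232 -0.28495281] [ 0.39159349 -0.29133188]
bath ((510.1128234863281, 248.76312255859375), (342.16729736328125, 191.8905792236328), 85.6526870727539) [[401.47507   85.444565]
 [592.81354   70.89885 ]
 [618.7506   412.08167 ]
 [427.4121   426.62738 ]]
post [ 0.4888798  -0.25838635  0.08026372] 55
bar [ 0.54515492 -0.30110207  0.04961534] [ 0.51787101 -0.3116403   0.04399852] [ 0.5855556  -0.28471083  0.05361641]
[[ 0.58830551 -0.31039382  0.047     ]
 [ 0.52125608 -0.30702476  0.047     ]] [[ 0.44496945 -0.25879454  0.045     ]]
[[207 206 208 207 207 208 208 207 202 208 208 210 212 211 210]
 [205 204 204 206 207 206 204 204 200 202 192 198 211 210 210]
 [202 203 204 204 204 204 196 178 177 199 208 200 187 211 211]
 [203 204 203 201 198 141  76  60  60  75 143 201 199 195 213]
 [203 204 203 203 130  60  59  58  60  60  94 153 205 185 209]
 [204 206 205 181  62  61  59  60  60  81  99 110 200 194 203]
 [202 205 206 141  57  59  58  59  59  83 100 102 188 197 182]
 [207 207 210 131  59  59  60  60  60  83 103 104 189 197 189]
 [205 207 212 165  60  60  58  60  59  72  99 117 204 182 202]
 [206 206 214 203  92  60  58  60  59  59  84 176 209 178 209]
 [207 207 205 211 188  96  60  60  62  88 164 209 189 202 208]
 [210 210 209 208 210 205 180 171 176 201 208 195 204 208 208]
 [210 211 209 210 207 217 209 210 210 204 200 206 208 210 208]
 [210 209 208 209 207 208 205 207 209 206 209 209 209 210 210]]
```

```bash
python3 -m jog '[[[1,-0.7,0.3,-0.6,0],[1,-1,-1,-0.2,0],[1,-1,-1,0,0],[1,-1,-1,0,0],[1,-1,-1,0,0],[1,-1,-1,0,0],[1,-1,-1,0,0],[1,-1,-1,0,0],[1,-1,-1,0,0],[1,-1,-1,0,0]]]' 10; cat >> h.py <<'E'
def togo(P,yawx=178.2):
    "shift in tool axes (units) from present tool to world TCP P, and turn (units) to bring tool x to yaw"
    s=get_state();M=R.from_rotvec(s['tool_rot']).as_matrix()
    y=np.degrees(np.arctan2(M[1,0],M[0,0]));t=(yawx-y+180)%360-180
    print('tcp',s['position'].round(4),'yaw',y.round(2),'units',((np.array(P)-s['position'])@M/.04).round(2),'turn',round(-t/5,2),'q',s['joint_positions'].round(2),'F',s['ft_force'].round(1),'w',round(s['grip_width'],3),'tilt',np.degrees(np.arccos(-M[2,2])).round(2),'t',s['time'])
E
python3 -c "
from h import *
togo([.57,-.3085,.2])"
```

```text
time: 1.35
position: [0.4775, 0.1163, 0.2544]
tool_rot: [-0.653, -3.073, -0.0]
ft_force: [1.1, 0.6, 0.1]
grip_width: 0.995
tcp [0.4775 0.1163 0.2544] yaw 156.01 units [-6.43 -8.76  1.36] turn -4.44 q [-0.62 -0.04  0.32  1.79  0.01  1.39  0.85] F [1.1 0.6 0.1] w 0.995 tilt 0.02 t 1.35
```

```bash
python3 -m jog '[[[1,-0.75,-1,0,0],[1,-0.75,-1,0,0],[1,-0.75,-1,0,0],[1,-0.75,-1,0.1,0],[1,-0.75,-1,0.3,0],[1,-0.75,-1,0.4,0],[1,-0.75,-1,0.5,0],[1,-0.75,-1,0.5,0],[1,-0.4,-0.7,0,0],[0.6,0,0,0,0]]]'
python3 -c "
from h import *
togo([.57,-.3085,.15])"
```

```text
time: 2.6
position: [0.568, -0.3074, 0.1815]
tool_rot: [-0.661, -3.069, 0.004]
ft_force: [-0.9, 0.7, -0.8]
grip_width: 0.95
tcp [ 0.568  -0.3074  0.1815] yaw 155.71 units [-0.06 -0.    0.79] turn -4.5 q [-0.07  0.39  0.68  1.54 -0.25  1.31  1.79] F [-0.9  0.7 -0.8] w 0.95 tilt 0.17 t 2.6
```

```bash
python3 -m jog '[[[0.5,0,0,0.2,-0.9],[0.5,0,0,0.2,-0.9],[0.5,0,0,0.2,-0.9],[0.5,0,0,0.2,-0.9],[0.5,0,0,0.2,-0.9],[0.5,0,0,0,0],[0.5,0,0,0,0]]]'
python3 - <<'E'
from h import *
togo([.57,-.3085,.023])
a,_=snap('top','top1');b,_=snap('side','side1')
s=get_state()['position']
for z in (.042,): print('proj bar', proj('side',[[.57,-.3085,z],s]),proj('top',[[.57,-.3085,z],s]))
u,v=proj('side',[[.55,-.3,.06]])[0].astype(int)
B=cv2.resize(b[v-50:v+50,u-65:u+65],None,fx=5,fy=5,interpolation=2);print(u-65,v-50)
cv2.imwrite('pics/c1.png',B[...,::-1])
E
```

```text
time: 3.48
position: [0.57, -0.3031, 0.1429]
tool_rot: [0.042, 3.141, 0.001]
ft_force: [0.7, 0.4, -0.2]
grip_width: 0.503
tcp [ 0.57   -0.3031  0.1429] yaw 178.48 units [-0.   -0.14  3.  ] turn 0.06 q [-0.02  0.4   0.6   1.58 -0.24  1.23  2.17] F [ 0.7  0.4 -0.2] w 0.503 tilt 0.04 t 3.475
proj bar [[343.88768958 250.64351741]
 [345.58920566 227.78763383]] [[370.89477705 181.41889649]
 [372.85319025 173.48904625]]
271 195
```

View pics/c1.png

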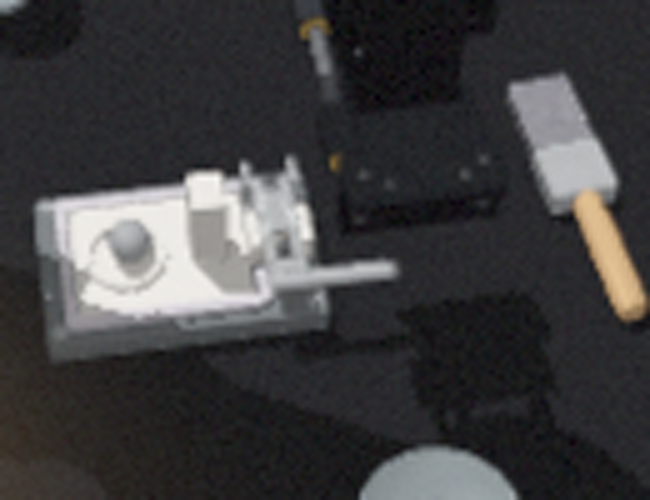

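The side crop shows the bar at crop (275–395, ~270), clear of the brush, with the gripper above it. Going down and pinching it now.

```bash
python3 -m jog '[[[0.5,0,-0.09,0.7,0],[0.5,0,0,0.7,0],[0.5,0,0,0.7,0],[0.5,0,0,0.5,0],[0.5,0,0,0.4,0],[0.1,0,0,0,0],[0,0,0,0,0],[0,0,0,0,0],[0,0,0,0,0],[0,0,0,0,0]]]' 15
python3 -c "
from h import *
togo([.57,-.3065,.023])"
```

```text
time: 4.82
position: [0.5701, -0.3068, 0.0229]
tool_rot: [0.04, 3.141, 0.001]
ft_force: [0.3, 1.8, 0.7]
grip_width: 0.099
tcp [ 0.5701 -0.3068  0.0229] yaw 178.53 units [ 0.    0.01 -0.  ] turn 0.07 q [ 0.02  0.53  0.56  1.68 -0.32  1.03  2.23] F [0.3 1.8 0.7] w 0.099 tilt 0.06 t 4.825
```

```bash
python3 -m jog '[[[0,0,0.06,-0.49,0],[0,0,0.19,-0.46,0],[0,0,0.3,-0.39,0],[0,0,0.39,-0.3,0],[0,0,0.45,-0.19,0]]]' 
python3 -c "
from h import *
togo([.57,-.3065+.0555-0.0027*0,.023+.0733])"
```

```text
time: 5.45
position: [0.5711, -0.2459, 0.0922]
tool_rot: [-0.035, -3.139, -0.009]
ft_force: [9.8, 4.2, -27.2]
grip_width: 0.097
tcp [ 0.5711 -0.2459  0.0922] yaw 178.7 units [ 0.02 -0.13 -0.1 ] turn 0.1 q [-0.1   0.4   0.58  1.69 -0.24  1.13  2.1 ] F [  9.8   4.2 -27.2] w 0.097 tilt 0.36 t 5.45
```

```bash
python3 -m jog '[[[0,0,0.3,0.12,0],[0,0,0.24,0,0]]]' 
python3 -c "
from h import *
togo([.57,-.2296,.093])"
```

```text
time: 5.7
position: [0.572, -0.2322, 0.0927]
tool_rot: [0.043, 3.139, -0.005]
ft_force: [0.7, -2.6, 0.4]
grip_width: 0.097
tcp [ 0.572  -0.2322  0.0927] yaw 178.45 units [ 0.05  0.06 -0.01] turn 0.05 q [-0.13  0.38  0.58  1.71 -0.23  1.11  2.06] F [ 0.7 -2.6  0.4] w 0.097 tilt 0.22 t 5.7
```

Forces are back near zero, so I continue over the top.

```bash
python3 -m jog '[[[0,0,0.45,0.06,0],[0,0,0.46,0.18,0],[0,0,0.39,0.3,0]]]' 
python3 -c "
from h import *
togo([.57,-.1777,.0716])"
```

```text
time: 6.08
position: [0.5735, -0.1777, 0.0689]
tool_rot: [0.04, 3.14, -0.002]
ft_force: [4.0, -6.2, -2.1]
grip_width: 0.093
tcp [ 0.5735 -0.1777  0.0689] yaw 178.53 units [ 0.09 -0.   -0.07] turn 0.07 q [-0.21  0.37  0.56  1.77 -0.22  1.06  1.97] F [ 4.  -6.2 -2.1] w 0.093 tilt 0.12 t 6.075
```

```bash
python3 -m jog '[[[0,0,0.28,0.38,0],[0,0,0,0,0],[0.4,0,0,0,0],[0.4,0,0,0,0],[0.4,0,0,0,0],[0.4,0,0,-0.5,0],[0.4,0,0,-1,0],[0.4,0,0,-1,0],[0.4,0,0,0,0]]]' 
python3 - <<'E'
from h import *
togo([.49,-.2585,.12])
b,_=snap('side','side2');a,_=snap('top','top2')
A=cv2.resize(b[200:290,260:370],None,fx=5,fy=5,interpolation=2)
cv2.imwrite('pics/c2.png',A[...,::-1])
E
```

```text
time: 7.2
position: [0.5759, -0.1682, 0.1595]
tool_rot: [0.042, 3.133, -0.001]
ft_force: [-0.2, -0.7, -0.8]
grip_width: 0.399
tcp [ 0.5759 -0.1682  0.1595] yaw 178.48 units [ 2.1  -2.31  0.97] turn 0.06 q [-0.25  0.27  0.58  1.69 -0.16  1.22  1.91] F [-0.2 -0.7 -0.8] w 0.399 tilt 0.5 t 7.2
```

View pics/c2.png

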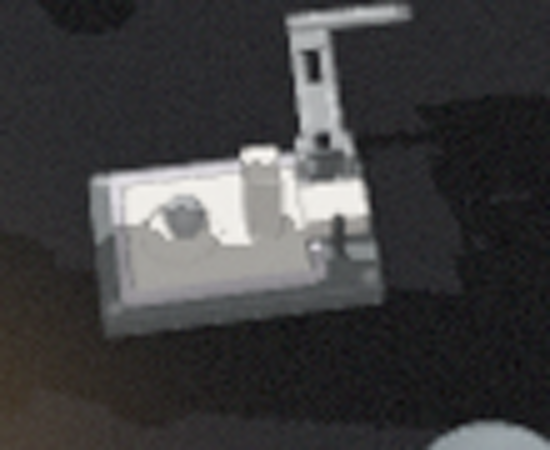

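The hasp is folded back (its bar is at crop (290–410,15)), the tray is docked, and the ball is in its pocket at (185,215). Next I cross-check the post position in both views.

```bash
python3 - <<'E'
from h import *
print(proj('side',[[.489,-.2584,.081]]),plane('side',[[311.6,230.4]],.081))
d=np.load('top2.npz');D=d['d'];v,u=np.mgrid[175:225,340:372]
P=deep('top',np.c_[u.ravel(),v.ravel()],D).reshape(50,32,3);m=(P[...,2]>.072)&(P[...,2]<.092)
q=np.argwhere(m);print(P[m].mean(0),P[m].min(0),P[m].max(0),m.sum(),q.min(0),q.max(0))
E
```

```text
[[312.05566232 232.19834141]] [[ 0.48878685 -0.25215417  0.081     ]]
[ 0.48933066 -0.25830464  0.08123342] [ 0.47896309 -0.26921726  0.07635364] [ 0.49919932 -0.24709175  0.08682951] 54 [26 13] [32 20]
```

```bash
python3 -m jog '[[[0.6,0.7,-0.75,0,0],[0.6,0.7,-0.75,0,0],[0.6,0.7,-0.74,0,0],[0.6,0.06,0,0,0],[0.6,0,0,0,0]]]' 
python3 -c "
from h import *
togo([.489,-.257,.046])"
```

```text
time: 7.92
position: [0.4844, -0.2536, 0.1536]
tool_rot: [-0.041, -3.141, -0.002]
ft_force: [1.1, 0.3, -0.2]
grip_width: 0.597
tcp [ 0.4844 -0.2536  0.1536] yaw 178.51 units [-0.12 -0.09  2.69] turn 0.06 q [-0.15  0.16  0.65  1.82 -0.11  1.19  2.07] F [ 1.1  0.3 -0.2] w 0.597 tilt 0.08 t 7.925
```

```bash
python3 -m jog '[[[0.6,-0.12,-0.09,0,0],[0.6,0,0,0.6,0],[0.6,0,0,0.6,0],[0.6,0,0,0.6,0],[0.6,0,0,0.6,0],[0.6,0,0,0.28,0],[0.6,0,0,0,0]]]' 
python3 -c "
from h import *
togo([.489,-.257,.046])"
```

```text
time: 8.8
position: [0.4893, -0.2577, 0.0463]
tool_rot: [-0.039, -3.14, -0.0]
ft_force: [-0.9, -0.1, 0.4]
grip_width: 0.6
tcp [ 0.4893 -0.2577  0.0463] yaw 178.56 units [0.01 0.02 0.01] turn 0.07 q [-0.1   0.31  0.62  1.91 -0.21  0.99  2.16] F [-0.9 -0.1  0.4] w 0.6 tilt 0.09 t 8.8
```

```bash
python3 -m jog '[[[0.4,0,0,0,0],[0.3,0,0,0,0],[0.25,0,0,0,0],[0.2,0,0,0,0],[0.15,0,0,0,0],[0.1,0,0,0,0],[0.1,0,0,0,0],[0.1,0,0,0,0]]]' 25
python3 -c "
from h import *
togo([.489,-.257,.046])"
```

```text
time: 9.8
position: [0.4896, -0.2586, 0.0474]
tool_rot: [0.041, 3.14, -0.001]
ft_force: [-0.7, -1.3, 4.7]
grip_width: 0.276
tcp [ 0.4896 -0.2586  0.0474] yaw 178.49 units [0.02 0.04 0.04] turn 0.06 q [-0.1   0.31  0.62  1.91 -0.21  0.99  2.16] F [-0.7 -1.3  4.7] w 0.276 tilt 0.06 t 9.8
```

```bash
python3 -m jog '[[[0.1,0,0,-0.05,0],[0.1,0,0,-0.1,0],[0.1,0,0,-0.15,0],[0.1,0,0,-0.25,0],[0.1,0,0,-0.35,0],[0.1,0,0,-0.4,0],[0.1,0,0,-0.4,0],[0.1,0,0,-0.4,0],[0.1,0,0,-0.4,0],[0.1,0,0,-0.4,0]]]' 40
python3 -m jog '[[[0.1,0,0,-0.4,0],[0.1,0,0,-0.3,0],[0.1,0,0,-0.2,0],[0.1,0,0,-0.1,0],[0.1,0,0,0,0],[0.1,0,0,0,0]]]'
python3 - <<'E'
from h import *
togo([.503+.047,.169-.0015,.196])
b,_=snap('side','side3');a,_=snap('top','top3')
A=cv2.resize(b[170:290,250:380],None,fx=4,fy=4,interpolation=2);B=cv2.resize(a[150:260,310:400],None,fx=3,fy=3,interpolation=2)
C=np.zeros((480,790,3),np.uint8);C[:,:520]=A;C[:330,520:]=B
cv2.imwrite('pics/c3.png',C[...,::-1])
E
```

```text
time: 11.05
position: [0.4893, -0.2582, 0.1641]
tool_rot: [0.041, 3.141, 0.0]
ft_force: [0.8, 0.5, -2.0]
grip_width: 0.27
time: 11.8
position: [0.4889, -0.258, 0.2024]
tool_rot: [-0.041, -3.14, -0.0]
ft_force: [0.5, 0.4, -2.5]
grip_width: 0.272
tcp [ 0.4889 -0.258   0.2024] yaw 178.51 units [-1.25 10.67  0.16] turn 0.06 q [-0.16  0.14  0.65  1.74 -0.09  1.29  2.06] F [ 0.5  0.4 -2.5] w 0.272 tilt 0.06 t 11.8
```

View pics/c3.png

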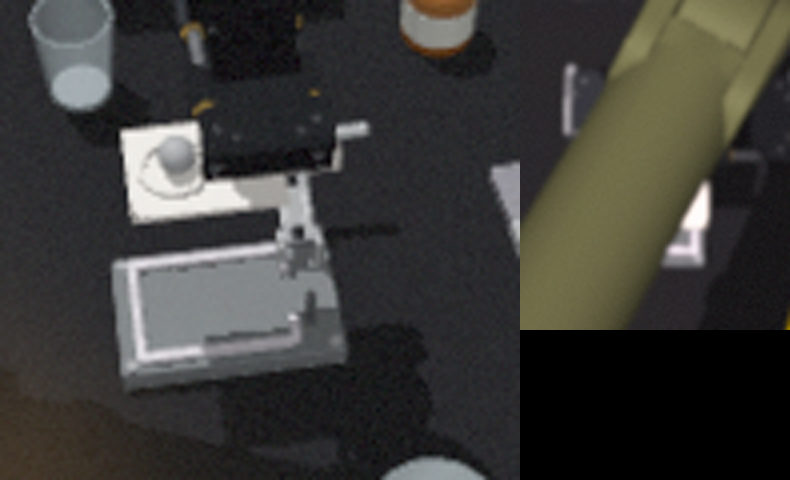

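The tray is lifted and level, with the ball at crop (177,152) in its pocket and the dock empty. I carry it slowly with ramps.

```bash
python3 -m jog '[[[0.1,0,0.05,0,0],[0.1,0,0.1,0,0],[0.1,-0.05,0.2,0,0],[0.1,-0.05,0.3,0,0],[0.1,-0.05,0.4,0,0],[0.1,-0.05,0.4,0,0],[0.1,-0.05,0.4,0,0],[0.1,-0.05,0.4,0,0],[0.1,-0.05,0.4,0,0],[0.1,-0.05,0.4,0,0]]]'
python3 -m jog '[[[0.1,-0.05,0.4,0,0],[0.1,-0.05,0.4,0,0],[0.1,-0.05,0.4,0,0],[0.1,-0.05,0.4,0,0],[0.1,-0.05,0.4,0,0],[0.1,-0.05,0.4,0,0],[0.1,-0.05,0.4,0,0],[0.1,-0.05,0.4,0,0],[0.1,-0.05,0.4,0,0],[0.1,-0.05,0.4,0,0]]]'
python3 -c "
from h import *
togo([.503+.047,.169-.0015,.198])"
```

```text
time: 13.15
position: [0.5086, -0.1356, 0.203]
tool_rot: [0.041, 3.141, 0.0]
ft_force: [1.3, 0.2, -1.7]
grip_width: 0.275
time: 14.4
position: [0.5328, 0.0239, 0.203]
tool_rot: [0.041, 3.141, 0.0]
ft_force: [-0.2, -0.9, -2.5]
grip_width: 0.273
tcp [0.5328 0.0239 0.203 ] yaw 178.51 units [-0.34  3.6   0.12] turn 0.06 q [-0.48  0.08  0.41  1.78 -0.03  1.29  1.48] F [-0.2 -0.9 -2.5] w 0.273 tilt 0.0 t 14.4
```

```bash
python3 -m jog '[[[0.1,-0.05,0.4,0,0],[0.1,-0.05,0.4,0,0],[0.1,-0.05,0.4,0,0],[0.1,-0.04,0.4,0,0],[0.1,-0.04,0.4,0,0],[0.1,-0.02,0.4,0,0],[0.1,0,0.35,0,0],[0.1,0,0.25,0,0],[0.1,0,0.15,0,0],[0.1,0,0.05,0,0]]]'
python3 -m jog '[[[0.1,0,0,0,0],[0.1,0,0,0,0]]]'
python3 - <<'E'
from h import *
togo([.503+.047,.169-.0015,.198])
b,_=snap('side','side4');a,d=snap('top','top4')
print(proj('side',[[.503,.169,.125]]),proj('top',[[.503,.169,.125]]))
A=cv2.resize(b[60:180,240:350],None,fx=4,fy=4,interpolation=2);B=cv2.resize(a[140:260,150:250],None,fx=3.5,fy=3.5,interpolation=2)
C=np.zeros((480,790,3),np.uint8);C[:,:440]=A;C[:420,440:]=B
cv2.imwrite('pics/c4.png',C[...,::-1])
E
```

```text
time: 15.65
position: [0.5459, 0.1506, 0.203]
tool_rot: [0.041, 3.141, -0.0]
ft_force: [-0.5, 0.6, -2.0]
grip_width: 0.272
time: 15.9
position: [0.546, 0.1498, 0.203]
tool_rot: [0.042, 3.141, -0.0]
ft_force: [-0.2, 0.4, -2.9]
grip_width: 0.272
tcp [0.546  0.1498 0.203 ] yaw 178.45 units [-0.09  0.44  0.13] turn 0.05 q [-0.6   0.15  0.32  1.7  -0.05  1.29  1.27] F [-0.2  0.4 -2.9] w 0.272 tilt 0.01 t 15.9
[[294.63133462 121.78077293]] [[214.5774913  197.20930871]]
```

View pics/c4.png

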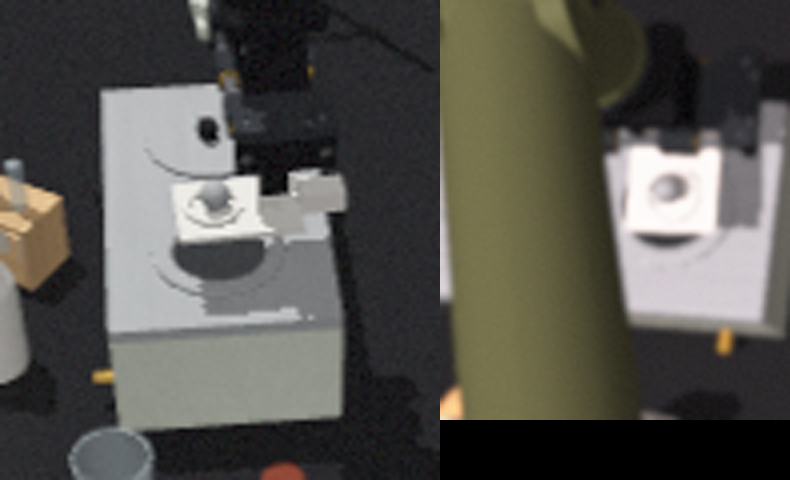

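The ball sits in its pocket at side crop (215,195), with the hole below and slightly nearer, and the tray touches nothing. I measure the hole centre once more from the clean initial pictures, in both views, before the final shift.

```bash
python3 - <<'E'
from h import *
for n,(u0,u1,v0,v1) in(('top',(193,240,178,218)),('side',(270,320,105,140))):
    g=np.load(n+'0.npz')['im'][v0:v1,u0:u1].max(2);m=(g<155).astype(np.uint8)
    c=max(cv2.findContours(m,0,2)[0],key=cv2.contourArea);e=cv2.fitEllipse(c)
    print(n,e,plane(n,[[e[0][0]+u0,e[0][1]+v0]],.125))
# pocket from top4: ring centre in pixels ~ via tcp
togo([.55,.1675,.198])
E
```

```text
top ((21.92159080505371, 19.56949234008789), (24.858503341674805, 26.177154541015625), 53.218109130859375) [[0.50189958 0.16790708 0.125     ]]
side ((24.15079116821289, 17.259220123291016), (14.586097717285156, 23.1155948638916), 89.75861358642578) [[0.50105736 0.16678377 0.125     ]]
tcp [0.546 0.15  0.203] yaw 178.46 units [-0.09  0.44  0.13] turn 0.05 q [-0.6   0.15  0.32  1.7  -0.05  1.29  1.27] F [ 0.8  0.2 -1.9] w 0.271 tilt 0.01 t 16.0
```

```bash
python3 -m jog '[[[0.1,0,0.04,0,0],[0.1,-0.02,0.08,0.03,0],[0.1,-0.04,0.12,0.04,0],[0.1,-0.02,0.1,0.03,0],[0.1,0,0.06,0,0],[0.1,0,0.02,0,0],[0.1,0,0,0,0],[0.1,0,0,0,0],[0.1,0,0,0,0],[0.1,0,0,0,0]]]'
python3 - <<'E'
from h import *
togo([.549,.1668,.198])
b,_=snap('side','side5')
p=get_state()['position']+[-.047,.0012,-.010]
print('pocket',p,proj('side',[p,[.502,.168,.125]]))
A=cv2.resize(b[50:270,240:360],None,fx=2.7,fy=2.7,interpolation=2)
cv2.imwrite('pics/c5.png',A[...,::-1])
E
```

```text
time: 17.25
position: [0.5496, 0.1671, 0.199]
tool_rot: [0.041, 3.141, 0.0]
ft_force: [0.6, 1.0, -2.9]
grip_width: 0.274
tcp [0.5496 0.1671 0.199 ] yaw 178.5 units [ 0.01 -0.01  0.02] turn 0.06 q [-0.62  0.17  0.31  1.69 -0.05  1.29  1.25] F [ 0.6  1.  -2.9] w 0.274 tilt 0.01 t 17.25
pocket [0.50257121 0.16832795 0.18900123] [[293.71686403 106.22584735]
 [294.37824497 122.00062724]]
```

View pics/c5.png

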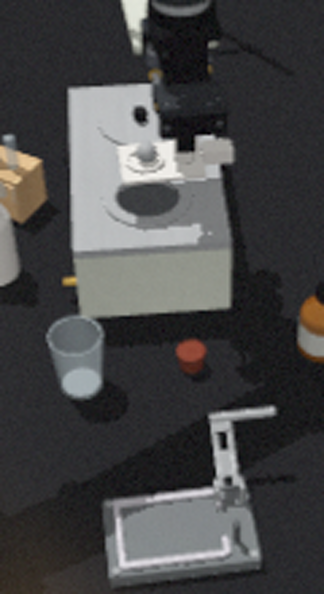

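The tray is level, and the ball is in its pocket at crop (147,152), right above the hole at (147,199). That agrees with the computed pocket pixel. The hasp is still folded back and the beaker, stopper and bottle have not moved. Handing in.

```bash
python3 -c "
from h import *
job.close_job(); togo([.549,.1668,.198])"
```

```text
the job is handed in; nothing more can be done
the job is handed in; nothing more can be done
```

I folded the hasp back and lifted the tray out of the grey dock by its post. I carried it level to the bath and handed the job in at about 17.3 s on the robot's clock. `close_job()` gives no verdict, so the result rests on my own last checks:

- **Position:** the pocket works out at (0.503, 0.168) m and the open ring at (0.502, 0.168) m from two views. The bath's outline put the ring 1–2 mm away from that.
- **Height:** the tray's underside is about 5 cm above the bath's top plate, worked out from the arm's pose.
- **Level and grip:** the tool tilt is 0.01°. The jaws hold at 24 mm, which matches the post's width, with a 40 N grip setting.
- **Ball and hasp:** the last side picture shows the ball in its pocket and the hasp still folded back. I put the hasp at about 2.5 rad from the arc I drove; I did not measure it directly.
- **Bystanders:** the beaker, stopper and bottle look unmoved in that picture. The dish and brush were outside the last crop, and I did not check them again.

**Disagreement:** partway up, the hasp resisted with about 27 N because its bar started a little higher than I had assumed. I corrected the arc and the force dropped back to near zero.

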